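Clear the jammed tray chute

TASK

A wide parts tray has got into the chute that is set for narrow ones and is stuck under the chute's lips. Nudge it back up the chute until it is clear of the lips, lift it out and stand it upright on the bench to take a fresh grip. Then nest it on the stack of wide trays in their holder, lowered and not dropped, and leave the narrow trays and the flux bottle as they are.

Things in the scene. Friction and masses are not known exactly. Their poses are not given: they have to be found in the camera images.
- track: The chute's fixed steel channel, open above, rising 16 degrees away from the robot's side. Origin on the channel floor's surface, on its centre line; x runs up the slope, y across, z square to the floor. Floor from x = -175 to +200 mm, 54 mm between side walls 29 mm high. From x = 0 up it is open and empty. A tray stays where it is left on the slope (friction 0.5 to 0.7) and slides up with under 1 N.
- lips (a point): On the channel floor, x = -57 mm of the track, midway along two in-turned lips on the tops of the side walls. The lips run from x = -115 to x = 0 mm of the track, 27 to 29 mm above the floor, each 7 mm wide, with an open slot 40 mm wide between them: a tray under them cannot be lifted.
- throat (a point): On the channel floor, x = -101 mm of the track. From x = -86 to -101 mm two guide strips narrow the channel from 54 to 42 mm, and it stays so (empty) down to an end stop 11 mm high at x = -175 mm: narrow trays pass, a wide tray cannot.
- stuck_center (a point): Centre, half-way up, of the stuck wide tray: black plastic, open at the top, 62 mm long (x) by 50 mm wide (y) by 24 mm high (z), 20 to 45 g. The top 10 mm is an upright rim band of that full size, 3 mm thick. It starts with its x along the track's x, centre near x = -58, z = 12 mm of the track, its lower end against the narrowing guide strips.
- stuck_foot (a point): Centre of the stuck tray's underside. Below the rim band the walls slope in 15 degrees to a flat floor, 48 by 36 mm outside, 2.5 mm thick; two low crossed ribs on it divide the inside in four and reach 13 mm above the underside.
- wide_stack_center (a point): Centre, half-way up, of the upper one of two nested trays just like the stuck one, loose in the wide holder, long way along the holder's x. A further tray nested on it, either way round, rests on its ribs with its centre 13 mm higher and about 1 mm of play.
- wide_holder_base (a point): Centre of the top of the fixed base plate of the wide trays' holder, x along the long way of the trays. Two end guides, 30 mm wide, stand 2.5 mm beyond the ends of the trays and reach 76 mm above the plate (the top 10 mm flared outwards); the long sides are open. The narrow trays' holder is alike but smaller and stands to one side of it.
- narrow_stack_center (a point): Centre of the upper one of two nested narrow trays (50 by 38 by 24 mm) in the narrow holder; to be left alone.
- flux_bottle: Upright yellow bottle, 48 mm across, 130 mm tall, loose; origin under its centre; to be left alone.
- clear_spot (a point): Point on the top of the bench mat (2 mm above the bench) with room around it to set the tray down: nothing stands within 80 mm.
Not all that is in view belongs to the job. Leave any pink or yellow look-alike of the part that bears wide_holder_base alone. Leave any yellow look-alike of the part that bears stuck_center alone.

How it is judged:
By the outcome, as a careful person would: the job done as asked, in the order asked, and still so for the second after the job is handed in, with the robot touching nothing.
It also fails if it takes over 61 s, if anything falls off the work surface, if the arm or the gripper's body presses on something with over 40 N, if the wrist force passes 120 N, or if a joint passes its speed limit or range.

ROBOT

A 6-joint arm with a two-finger parallel gripper is mounted at the origin on the work surface. World frame = base frame: x ahead of the robot, y to its left, z up, the work surface at z = 0. Lengths are in m, angles in rad, forces in N, time in s.
With the tool pointing down it reaches from about 0.275 to 0.875 m from the base axis. Payload 12.5 kg.
Tool frame: the origin (TCP) lies on the centre line of the jaws, within the pads' length; the fingertips stand r.finger_overhang ahead of it and the grasp point (between the pads) lies 3 mm ahead of it (r.finger_overhang is the distance from the TCP to the fingertips, in m); z points along the fingers, y is the line along which they close (so a half turn about z gives the same grasp; the last joint's range is limited). The gripper opens to 85 mm and grips with 20 to 120 N. Pads are 22 mm wide; open, the fingers measure 114 mm over their backs; the gripper's body (76 mm by 85 mm) begins 54 mm behind the grasp point. The pads swing forward as they close: fully open they stand 13 mm farther back than shut.
Start: joints at [-1.374, 0.351, 1.652, -0, 1.139, -0.085], TCP at [0.153, -0.528, 0.253] pointing down, gripper open.
Joint ranges: [-2.75, 2.75], [-0.79, 2.1], [0.01, 2.65], [-1.57, 4.71], [0.07, 3.14], [-2.87, 2.87]. Speed limits (rad/s): [2.22, 2.22, 2.79, 3.14, 3.14, 3.14].

INTERFACE

Orientations are given as a unit quaternion [x, y, z, w].
In Python, from cell import r, optics gives the robot as it stands. The module is installed in compiled form; this text tells all that it offers. Calls block until the motion is done:
- r.move_to(position, orientation): joint-space move of the TCP to a pose.
- r.move_linear(position, rot=None, vel=0.15): straight line of the TCP; rot=None keeps the orientation; vel is the mean speed in m/s.
- r.set_joints(angles): joint-space move.
- r.set_gripper(opening, squeeze=None): opening from 0.0 (shut) to 1.0 (fully open); squeeze is the grip in N (None keeps the last); returns when the fingers have stopped.
- r.sleep(seconds).
- r.inverse_kinematics(position, orientation): joint angles nearest the present ones, or None.
- optics.get_image(name): name is "scene" or "top" or "wrist"; returns a dict with "pixels" (480x640x3 uint8, red, green, blue), "depth" (480x640 float32, m along the optical axis (not along the pixel's ray), 0 where there is no reading), "fx", "fy", "cx", "cy" (pixels), "camera_from_world" (4x4, takes a point from world to camera coordinates); the wrist camera has in their place "mount" (4x4, takes a point from camera to tool coordinates, whose origin is the TCP and whose axes are the flange's). Camera axes: x right, y down, z forward; pixel columns grow to the right and rows downward; lengths in m; the calibration is good to about 2 mm. The wrist camera is an equidistant fisheye: a pixel r from the principal point sees the ray r / f radians off the axis. A picture is of the moment at which its call begins: read the wrist's pose just before it.
A pose or a line that the arm cannot do raises r.PlanningError and nothing moves.
- r.hand_in(): hands the job in; it is judged then, once.
Readings, each from a call of its own:
- r.current_t(): time.
- r.current_q(): joint angles.
- r.current_qvel(): joint speeds.
- r.current_effort(): joint torques, N m.
- r.current_tool_pos(): TCP position.
- r.current_ee_rot(): TCP orientation.
- r.current_contact_force(): force on the tool from outside, world axes, zero at the start.
- r.current_torque(): the same for the moment, N m.
- r.current_opening(): opening from 0.0 (shut) to 1.0 (fully open).
- r.current_finger_force(): force on a finger pad.
Only numpy, scipy, OpenCV 4.12 (cv2) and the standard library are available. Lean on these libraries where they do the work, as an engineer would, in place of code of your own. Each camera call takes 0.05 s, during which the arm holds its last target. There are 200 camera calls.

## Working session

There is one attempt and no reset: what is moved stays moved. The work goes in short steps, each a Python script; the robot and the scene stay as the last script left them, time stands still between calls to the robot, and variables do not carry over. Pictures are saved under pics/ and viewed, at most 13 in all, crops included, and the job is handed in when it is done.

```bash
mkdir -p pics; ls; cat > h.py <<'E'
import numpy as np, cv2
from scipy.spatial.transform import Rotation as R
from cell import r, optics
def grab(n):
    im=optics.get_image(n); np.savez(f'pics/{n}.npz',**im); return im
def save(im,name,crop=None,s=1):
    p=im['pixels'][:,:,::-1]
    if crop: x0,y0,x1,y1=crop; p=p[y0:y1,x0:x1]
    cv2.imwrite('pics/'+name,cv2.resize(p,None,fx=s,fy=s,interpolation=cv2.INTER_CUBIC))
def pt(im,u,v,d=None):
    if d is None:
        w=im['depth'][v-1:v+2,u-1:u+2]; d=np.median(w[w>0])
    c=np.array([(u-im['cx'])/im['fx']*d,(v-im['cy'])/im['fy']*d,d,1])
    return (np.linalg.inv(im['camera_from_world'])@c)[:3]
E
python3 - <<'E'
from h import *
for n in('scene','top'):
    im=grab(n); save(im,n+'0.png',s=1.25)
    print(n,np.linalg.inv(im['camera_from_world']).round(3).tolist(),im['fx'])
print(r.finger_overhang,r.current_t(),r.current_ee_rot())
E
```

```text
pics
scene [[0.255, 0.815, -0.52, 0.969], [0.967, -0.207, 0.151, -0.105], [0.015, -0.541, -0.841, 0.845], [0.0, 0.0, 0.0, 1.0]] 455.7940005230361
top [[-0.019, -0.993, 0.118, 0.386], [-1.0, 0.017, -0.026, 0.04], [0.024, -0.118, -0.993, 1.047], [0.0, 0.0, 0.0, 1.0]] 467.44158202774395
0.022 0.1 [ 9.90091518e-01  1.40422590e-01 -3.42455604e-05 -5.29355768e-04]
```

View pics/top0.png

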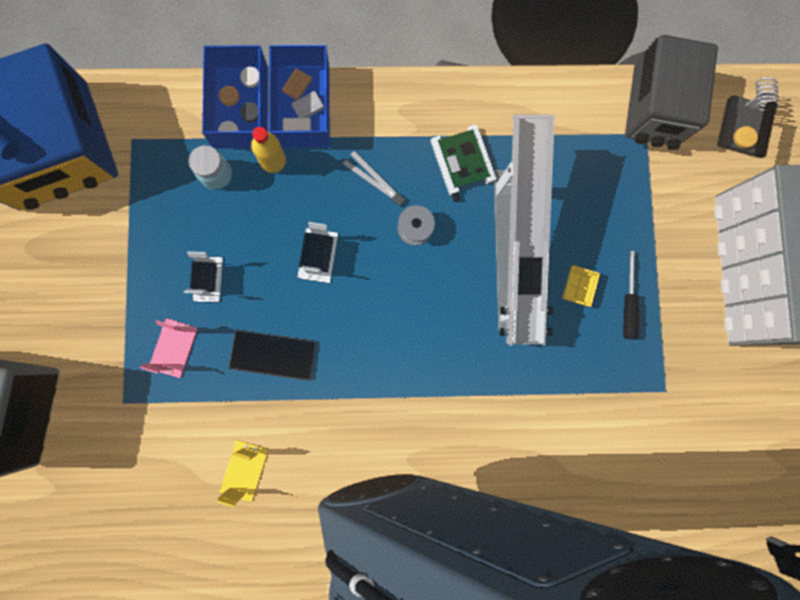

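View pics/scene0.png

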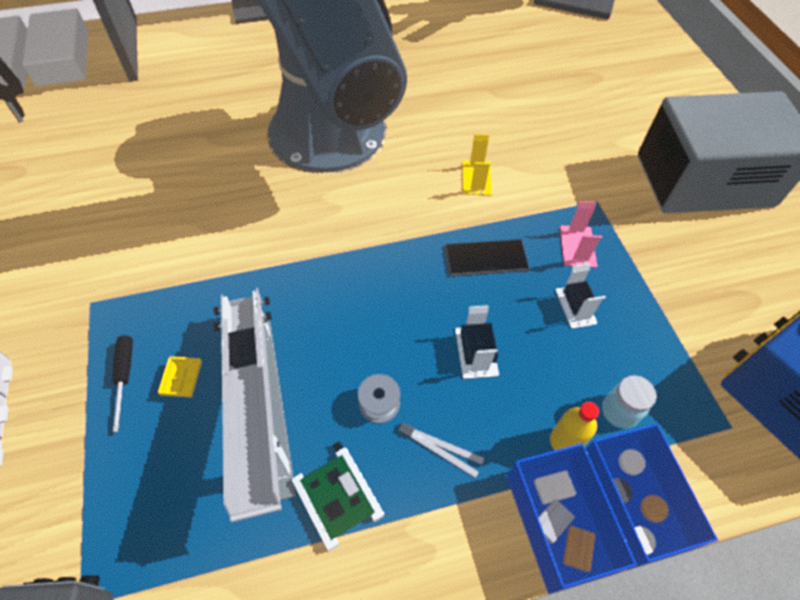

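Top view: stuck black tray in the chute at (530,275). Holder candidates are white at (318,253), white at (206,278), pink at (170,348) and yellow at (243,472). The larger white one fits the wide holder, and the smaller white one the narrow. The yellow tray at (582,286) and the coloured holders are decoys. I'll confirm in one crop.

```bash
python3 - <<'E'
from h import *
im=dict(np.load('pics/top.npz')); p=im['pixels'][:,:,::-1]
a=cv2.resize(p[170:250,140:280],None,fx=4,fy=4,interpolation=cv2.INTER_CUBIC)
b=cv2.resize(p[85:285,390:450],None,fx=3,fy=3,interpolation=cv2.INTER_CUBIC)
c=np.zeros((600,745,3),np.uint8); c[:320,:560]=a; c[:,562:742]=b
cv2.imwrite('pics/c1.png',c)
# heights along rows
for u in (412,424,434):
  print(u,[(v,*pt(im,u,v).round(3)) for v in range(95,280,15)])
E
```

```text
412 [(95, np.float64(0.775), np.float64(-0.195), np.float64(0.153)), (110, np.float64(0.745), np.float64(-0.194), np.float64(0.15)), (125, np.float64(0.716), np.float64(-0.194), np.float64(0.145)), (140, np.float64(0.686), np.float64(-0.194), np.float64(0.141)), (155, np.float64(0.657), np.float64(-0.194), np.float64(0.135)), (170, np.float64(0.628), np.float64(-0.195), np.float64(0.124)), (185, np.float64(0.598), np.float64(-0.195), np.float64(0.12)), (200, np.float64(0.569), np.float64(-0.195), np.float64(0.113)), (215, np.float64(0.539), np.float64(-0.196), np.float64(0.104)), (230, np.float64(0.509), np.float64(-0.197), np.float64(0.094)), (245, np.float64(0.479), np.float64(-0.198), np.float64(0.086)), (260, np.float64(0.448), np.float64(-0.2), np.float64(0.073)), (275, np.float64(0.419), np.float64(-0.215), np.float64(0.005))]
424 [(95, np.float64(0.78), np.float64(-0.223), np.float64(0.142)), (110, np.float64(0.751), np.float64(-0.224), np.float64(0.133)), (125, np.float64(0.722), np.float64(-0.224), np.float64(0.126)), (140, np.float64(0.693), np.float64(-0.225), np.float64(0
[... 736 characters left out ...]
64(0.722), np.float64(-0.245), np.float64(0.126)), (140, np.float64(0.693), np.float64(-0.246), np.float64(0.117)), (155, np.float64(0.664), np.float64(-0.247), np.float64(0.109)), (170, np.float64(0.634), np.float64(-0.248), np.float64(0.101)), (185, np.float64(0.604), np.float64(-0.249), np.float64(0.092)), (200, np.float64(0.573), np.float64(-0.249), np.float64(0.086)), (215, np.float64(0.538), np.float64(-0.242), np.float64(0.104)), (230, np.float64(0.508), np.float64(-0.243), np.float64(0.094)), (245, np.float64(0.478), np.float64(-0.244), np.float64(0.086)), (260, np.float64(0.448), np.float64(-0.246), np.float64(0.075)), (275, np.float64(0.417), np.float64(-0.249), np.float64(0.057))]
```

View pics/c1.png

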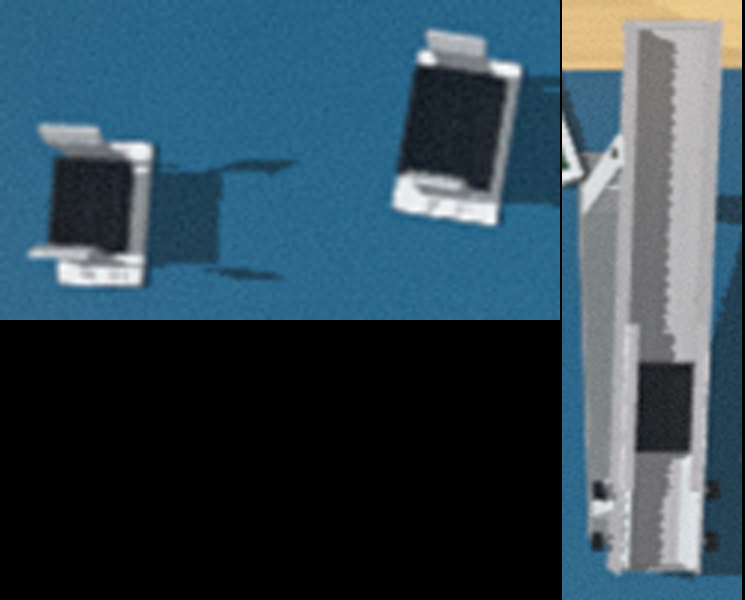

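The crop confirms it: the right-hand white holder's black tray is about 50x65 mm, so it is the wide one, and the left is about 42x50, so narrow. The stuck tray lies in the chute at orig rows 206–236. Next I'll fit the frames from depth.

```bash
cat >> h.py <<'E'
def cloud(im):
    d=im['depth']; v,u=np.mgrid[0:480,0:640]
    c=np.stack([(u-im['cx'])/im['fx']*d,(v-im['cy'])/im['fy']*d,d,np.ones_like(d)],-1)
    P=(c@np.linalg.inv(im['camera_from_world']).T)[...,:3]; P[d==0]=np.nan
    return P
def load(n): return dict(np.load(f'pics/{n}.npz'))
E
python3 - <<'E'
from h import *
# track: fit in each camera
for n in('top','scene'):
    im=load(n); P=cloud(im); px=im['pixels'].astype(int); Q=P.reshape(-1,3)
    m=(Q[:,0]>.60)&(Q[:,0]<.79)&(Q[:,1]>-.30)&(Q[:,1]<-.15)&(Q[:,2]>.06)
    S=Q[m]
    # floor robustly: z = a+b x + c y
    F=S[(S[:,1]<-.205)&(S[:,1]>-.24)]; A=np.c_[np.ones(len(F)),F[:,:2]]
    w=np.ones(len(F),bool)
    for _ in range(8):
        k=np.linalg.lstsq(A[w],F[w,2],rcond=None)[0]; e=F[:,2]-A@k; w=abs(e)<.004
    print(n,'floor',k.round(4),'slope',np.degrees(np.arctan(np.hypot(*k[1:]))),w.sum())
    m=(Q[:,0]>.40)&(Q[:,0]<.80)&(Q[:,1]>-.32)&(Q[:,1]<-.13)
    S=Q[m]; h=(S[:,2]-k[0]-S[:,:2]@k[1:])*np.cos(np.radians(16))
    for lo,hi,t in((.026,.032,'walltop'),(-.002,.004,'floor')):
        T=S[(h>lo)&(h<hi)]
        print(t,[(round(x,2),*np.percentile(T[abs(T[:,0]-x)<.008,1],[1,99]).round(4)) for x in np.arange(.42,.8,.04) if (abs(T[:,0]-x)<.008).sum()>5])
    print('ends',np.nanpercentile(S[abs(h-.029)<.004],[.3,99.7],axis=0)[:,0])
    # black tray in chute
    blk=(px.max(2)<60).reshape(-1)[m]&(h>-.005)&(h<.04)&(abs(S[:,1]+.222)<.03)
    T=S[blk]; print('tray',len(T),np.percentile(T,[1,50,99],axis=0).round(4).tolist(),np.percentile(h[blk],[1,25,50,75,99]).round(4))
    # holder
    m=(Q[:,0]>.45)&(Q[:,0]<.60)&(Q[:,1]>-.0)&(Q[:,1]<.30)&(Q[:,2]>.004)
    Pm=px.reshape(-1,3)[m]; S=Q[m]
    for nm,s in(('wide',S[:,1]<.16),('narrow',S[:,1]>.16)):
        b=s&(Pm.max(1)<60); wt=s&(Pm.min(1)>130)
        if b.sum()<10: print(nm,'few',b.sum());continue
        T=S[b]; rim=T[T[:,2]>np.percentile(T[:,2],97)-.008]
        print(nm,'black',b.sum(),cv2.minAreaRect(T[:,:2].astype(np.float32)),'z',np.percentile(T[:,2],[2,25,50,75,98]).round(4),'rim',cv2.minAreaRect(rim[:,:2].astype(np.float32)))
        print('white z hist',np.histogram(S[wt][:,2],bins=np.arange(0,.1,.004))[0])
        b=s&(S[:,2]<.016)&wt; print('plate',cv2.minAreaRect(S[b][:,:2].astype(np.float32)) if b.sum()>4 else 0,np.median(S[b][:,2]))
E
```

```text
top floor [-0.0834  0.2879 -0.007 ] slope 16.063646339582906 1566
walltop [(np.float64(0.42), np.float64(-0.2484), np.float64(-0.1908)), (np.float64(0.46), np.float64(-0.2494), np.float64(-0.1917)), (np.float64(0.5), np.float64(-0.2501), np.float64(-0.1923)), (np.float64(0.54), np.float64(-0.2508), np.float64(-0.192)), (np.float64(0.58), np.float64(-0.2507), np.float64(-0.193)), (np.float64(0.62), np.float64(-0.2515), np.float64(-0.1928)), (np.float64(0.66), np.float64(-0.2508), np.float64(-0.193)), (np.float64(0.7), np.float64(-0.2517), np.float64(-0.1937)), (np.float64(0.74), np.float64(-0.2519), np.float64(-0.1939)), (np.float64(0.78), np.float64(-0.2522), np.float64(-0.1952))]
floor [(np.float64(0.42), np.float64(-0.2434), np.float64(-0.1913)), (np.float64(0.46), np.float64(-0.2419), np.float64(-0.1899)), (np.float64(0.5), np.float64(-0.244), np.float64(-0.1917)), (np.float64(0.54), np.float64(-0.2389), np.float64(-0.1922)), (np.float64(0.58), np.float64(-0.2494), np.float64(-0.197)), (np.float64(0.62), np.float64(-0.2497), np.float64(-0.1932)), (np.float64(0.66), np.float64(-0.2
[... 2996 characters left out ...]
591673851, 0.048563215881586075), 0.5818893313407898)
white z hist [ 0 59  3  0  0  2  5  2  0  0 10 10 15  8 15 13 15 18 26 31 21  2  0  0]
plate ((0.5690500736236572, 0.1146925836801529), (0.00638741347938776, 0.06152413785457611), 79.07810974121094) 0.0058017918630230425
narrow black 41 ((0.5149153470993042, 0.21386857330799103), (0.017905861139297485, 0.18490178883075714), 49.05742263793945) z [0.0093 0.0301 0.0341 0.0382 0.0441] rim ((0.5765045881271362, 0.1613006889820099), (0.0043927342630922794, 0.02833118662238121), 85.87429809570312)
white z hist [0 0 0 0 0 0 0 0 0 0 0 0 0 0 0 0 0 0 0 0 0 0 0 0]
plate 0 nan
  return _methods._mean(a, axis=axis, dtype=dtype,
  ret = ret.dtype.type(ret / rcount)
```

```bash
cat >> h.py <<'E'
yaw=-0.0110; a=np.radians(16)
O=np.array([.592,-.2208,.0876])
TX=np.array([np.cos(a)*np.cos(yaw),np.cos(a)*np.sin(yaw),np.sin(a)]); TY=np.array([-np.sin(yaw),np.cos(yaw),0]); TZ=np.cross(TX,TY)
def T(x,y,z): return O+TX*x/1000+TY*y/1000+TZ*z/1000
def quat(y,z):
    y=np.asarray(y,float); z=np.asarray(z,float); return R.from_matrix(np.c_[np.cross(y,z),y,z]).as_quat()
def yq(deg): # tool down, tool y at deg from world x
    t=np.radians(deg); return quat([np.cos(t),np.sin(t),0],[0,0,-1])
def tcp(tip,q): return np.asarray(tip)-R.from_quat(q).as_matrix()[:,2]*r.finger_overhang
E
python3 - <<'E'
from h import *
for n in('top','scene'):
    im=load(n); Q=cloud(im).reshape(-1,3); px=im['pixels'].astype(int).reshape(-1,3)
    m=(Q[:,0]>.5)&(Q[:,0]<.68)&(Q[:,1]>.08)&(Q[:,1]<.20)&(Q[:,2]>.004); S=Q[m]; Pm=px[m]
    f=lambda s:[np.round(v,4) for v in cv2.minAreaRect(S[s][:,:2].astype(np.float32))]
    b=(Pm.max(1)<60); w=(Pm.min(1)>120)
    print(n,b.sum(),f(b),'rim',f(b&(S[:,2]>.036)&(S[:,2]<.05)),'z',np.percentile(S[b][:,2],[2,25,50,75,98]).round(4))
    print('white low',f(w&(S[:,2]<.014)),np.median(S[w&(S[:,2]<.014),2]),'high',S[w&(S[:,2]>.068)].shape,f(w&(S[:,2]>.068)),S[:,2].max())
im=load('top'); print('clear',pt(im,320,256))
for s in(1,-1):
    q=quat(s*TX,-TZ); j=r.inverse_kinematics(tcp(T(-58,0,60),q),q); print(s,j)
    for d in(0,180,90,-90,170,-10,80,-100): print(d,(r.inverse_kinematics([.47,.03,.15],yq(d)) or [9]) [-1] if True else 0, end=' ')
E
```

```text
top 576 [array([0.5852, 0.1354]), array([0.0484, 0.0607]), np.float64(79.6406)] rim [array([0.5852, 0.1354]), array([0.0484, 0.0607]), np.float64(79.6406)] z [0.0192 0.0226 0.027  0.0347 0.0453]
white low [array([0.5854, 0.1366]), array([0.0575, 0.0918]), np.float64(80.9659)] 0.007120685740989341 high (101, 3) [array([0.586 , 0.1366]), array([0.0296, 0.0805]), np.float64(80.8035)] 0.08628526567789652
scene 505 [array([0.5874, 0.1367]), array([0.0481, 0.0623]), np.float64(80.3396)] rim [array([0.5882, 0.1366]), array([0.0481, 0.0607]), np.float64(80.3464)] z [0.0191 0.0227 0.0291 0.0346 0.0437]
white low [array([0.5882, 0.1381]), array([0.0578, 0.0918]), np.float64(80.2165)] 0.0062654261510989295 high (138, 3) [array([0.5871, 0.1383]), array([0.0301, 0.0815]), np.float64(80.3222)] 0.08600987754966993
clear [ 0.46547323 -0.01006792  0.00447996]
1 [-0.54977766  0.41217666  1.88520908  0.24681654  0.61732973 -0.72417342]Traceback (most recent call last):
  File "<stdin>", line 12, in <module>
ValueError: The truth value of an array with more than one element is ambiguous. Use a.any() or a.all()
```

```bash
python3 - <<'E'
from h import *
print(r.finger_overhang); r.set_gripper(0.0,20); print(r.finger_overhang, r.current_t())
q=quat(TX,-TZ); p=tcp(T(-58,0,75),q)
r.move_to(p,q); print(r.current_tool_pos()-p,r.current_t(),r.current_contact_force())
for d in(0,180,90,-90,80.3,-99.7):
    j=r.inverse_kinematics([.47,-.01,.15],yq(d)); print(d,None if j is None else np.round(j,2))
im=grab('wrist'); save(im,'w1.png',s=1.2); print(im['mount'].round(3).tolist(),im['fx'],im['cx'],im['cy'])
E
```

```text
0.022
0.022 0.8667
[-0.0001114  -0.00077851  0.00021335] 2.6167 [ 0.27144147 -0.10004833  0.21160189]
0 [-0.12  0.35  1.95 -0.    0.84 -0.12]
180 None
90 [-0.12  0.35  1.95 -0.    0.84 -1.69]
-90 [-0.12  0.35  1.95 -0.    0.84  1.45]
80.3 [-0.12  0.35  1.95 -0.    0.84 -1.52]
-99.7 [-0.12  0.35  1.95 -0.    0.84  1.62]
[[-0.0, -0.958, -0.288, 0.074], [1.0, -0.0, -0.0, -0.001], [-0.0, -0.288, 0.958, -0.121], [0.0, 0.0, 0.0, 1.0]] 371.64829954431775 317.73281789427057 240.22557385752137
```

View pics/w1.png

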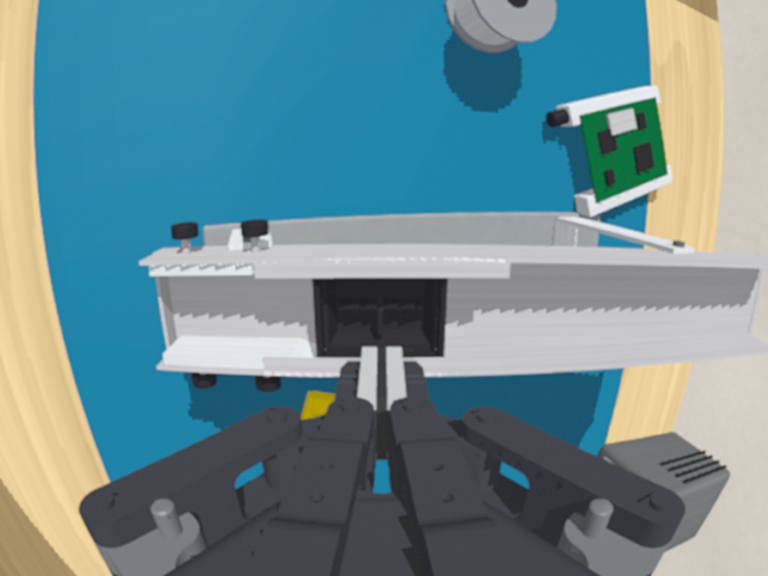

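The picture shows the tray between columns 315 and 447, with the finger pads centred at column 382. I'll check the lateral and height offsets by projection, then insert and drag.

```bash
cat >> h.py <<'E'
def wproj(im,P,p=None,q=None):
    p=r.current_tool_pos() if p is None else p; q=r.current_ee_rot() if q is None else q
    M=np.eye(4); M[:3,:3]=R.from_quat(q).as_matrix(); M[:3,3]=p
    c=np.linalg.inv(M@im['mount'])@np.append(P,1); c=c[:3]
    th=np.arctan2(np.hypot(c[0],c[1]),c[2]); k=im['fx']*th/np.hypot(c[0],c[1])
    return np.array([im['cx']+c[0]*k,im['cy']+c[1]*k])
E
python3 - <<'E'
from h import *
im=load('wrist')
for P in[(-115,20,29),(-115,-20,29),(0,20,29),(0,-20,29),(-89,20,24),(-27,20,24),(200,27,0),(200,-27,0),(200,30,29)]: print(P,(wproj(im,T(*P))*1.2).round(1))
q=r.current_ee_rot(); print('tip',(wproj(im,r.current_tool_pos()+R.from_quat(q).as_matrix()[:,2]*.022)*1.2).round(1))
E
```

```text
(-115, 20, 29) [257.1 280.6]
(-115, -20, 29) [264.8 360.5]
(0, 20, 29) [510.7 280.2]
(0, -20, 29) [503.1 360. ]
(-89, 20, 24) [314.9 277.4]
(-27, 20, 24) [451.  277.2]
(200, 27, 0) [764.7 260. ]
(200, -27, 0) [749.1 334.6]
(200, 30, 29) [794.9 266.5]
tip [383.3 371. ]
```

```bash
python3 - <<'E'
from h import *
im=load('wrist'); p=r.current_tool_pos(); M=R.from_quat(r.current_ee_rot()).as_matrix()
for z in(.022,.026,.030,.035): print(z,[(wproj(im,p+M@[x,0,z])*1.2).round(1).tolist() for x in(0,.011)])
# tool coordinates of finger surface from depth, col 370/1.2, 396/1.2
for u in(308,331):
  for v in range(286,312,3):
    d=im['depth'][v,u]; du,dv=u-im['cx'],v-im['cy']; rr=np.hypot(du,dv); th=rr/im['fx']
    c=np.array([du/rr*np.tan(th)*d,dv/rr*np.tan(th)*d,d,1]); print(u,v,(im['mount']@c)[:3].round(4))
E
```

```text
0.022 [[383.3, 371.0], [383.4, 343.1]]
0.026 [[383.3, 366.0], [383.3, 338.7]]
0.03 [[383.2, 361.3], [383.3, 334.4]]
0.035 [[383.2, 355.6], [383.2, 329.3]]
308 286 [-0.016  -0.0066  0.0832]
308 289 [-0.0178 -0.0066  0.0829]
308 292 [ 0.0115 -0.0046  0.0149]
308 295 [ 0.0122 -0.0045  0.0105]
308 298 [ 0.0123 -0.0045  0.0076]
308 301 [ 0.0122 -0.0044  0.005 ]
308 304 [ 0.0113 -0.0044  0.0044]
308 307 [ 0.0116 -0.0043  0.0012]
308 310 [ 0.0115 -0.0043 -0.0009]
331 286 [-0.0159  0.0072  0.083 ]
331 289 [-0.0178  0.0072  0.0827]
331 292 [0.0115 0.0046 0.0148]
331 295 [0.0123 0.0044 0.0103]
331 298 [0.0114 0.0044 0.0093]
331 301 [0.0126 0.0042 0.0042]
331 304 [0.0117 0.0042 0.0036]
331 307 [0.0116 0.0042 0.0013]
331 310 [ 0.0117  0.0041 -0.0013]
```

```bash
python3 - <<'E'
from h import *
q=quat(TX,-TZ); t0=r.current_t()
L=lambda x,z,v:r.move_linear(tcp(T(x,0,z),q),vel=v)
f0=r.current_contact_force()
L(-58,35,.1); L(-58,17,.05); print('ins',r.current_contact_force()-f0)
L(-25,17,.06); print('x-25',r.current_contact_force()-f0)
L(20,17,.08); print('x20',r.current_contact_force()-f0)
L(48,17,.08); print('end',r.current_contact_force()-f0,r.current_t())
L(45,17,.05); L(48,80,.12)
r.set_gripper(1.0); L(58,80,.1)
print(r.current_t()); im=grab('wrist'); np.savez('pics/w2pose.npz',p=r.current_tool_pos(),q=r.current_ee_rot()); save(im,'w2.png',s=1.2)
E
```

```text
ins [ 0.43310786 -0.84172132  0.61632303]
x-25 [0.56228531 0.46056924 2.37329197]
x20 [0.46877088 1.15582135 3.32674878]
end [0.76561399 1.12378235 2.43350925] 5.6417
7.6
```

View pics/w2.png

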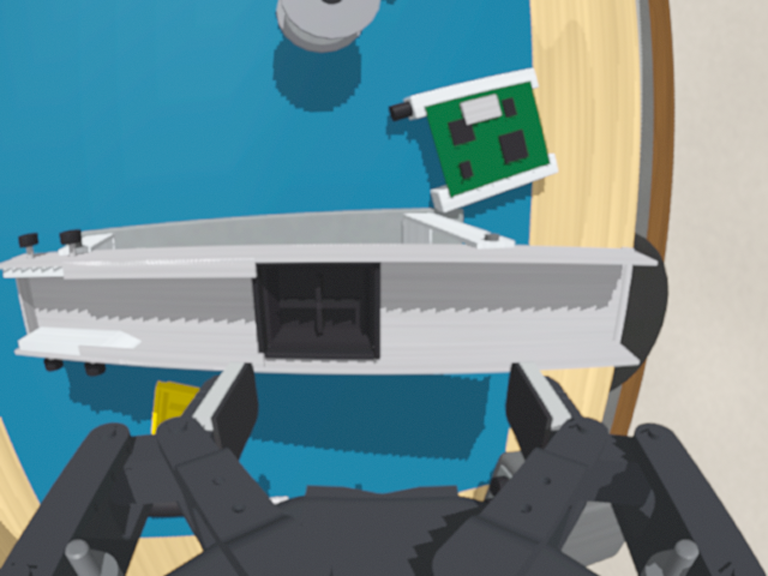

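The tray is dragged up and now spans columns 256–380, with its lower end right at the lip end (column ≈260), so it needs a bit more.

```bash
python3 - <<'E'
from h import *
im=load('wrist'); d=np.load('pics/w2pose.npz'); p,q=d['p'],d['q']; M=R.from_quat(q).as_matrix()
for x in(-5,0,5,55,60,65,70): print(x,(wproj(im,T(x,0,24),p,q)*1.2).round(1), end=' ')
print((wproj(im,T(0,20,29),p,q)*1.2).round(1))
for z in(.004,.009,.012,.016,.022): print(z,[(wproj(im,p+M@[.011,y,z],p,q)*1.2).round(1).tolist() for y in(-.0425,.0425)])
E
```

```text
-5 [254.3 316.4] 0 [264.  316.5] 5 [273.9 316.6] 55 [376.8 317.1] 60 [387.3 317.1] 65 [397.8 317.1] 70 [408.3 317.1] [258.1 279.7]
0.004 [[251.5, 364.1], [515.3, 363.8]]
0.009 [[255.4, 357.5], [511.3, 357.2]]
0.012 [[257.6, 353.7], [509.0, 353.5]]
0.016 [[260.5, 348.8], [506.0, 348.6]]
0.022 [[264.6, 341.9], [501.8, 341.8]]
```

```bash
python3 - <<'E'
from h import *
q=quat(TX,-TZ)
L=lambda x,z,v:r.move_linear(tcp(T(x,0,z),q),vel=v)
r.set_gripper(0.0); L(44,35,.15); L(44,17,.08)
L(80,17,.08); f=r.current_contact_force(); L(77,17,.08); L(60,75,.15)
r.set_gripper(1.0); print(f,r.current_t())
p,qq=r.current_tool_pos(),r.current_ee_rot(); im=grab('wrist'); g=im['pixels'].max(2)
rows=[int(wproj(im,T(0,y,24))[1]) for y in(0,)]
line=g[rows[0]-4:rows[0]+5].mean(0); k=np.where(line<75)[0]; print('dark cols',k.min(),k.max(),len(k))
xs=np.arange(0,120,1); c=np.array([wproj(im,T(x,0,24))[0] for x in xs]); 
kk=k[(k>180)&(k<420)]; print('tray ends x',np.interp([kk.min(),kk.max()],c,xs)); save(im,'w3.png')
E
```

```text
[ 0.50098762 -1.4751318   2.08212654] 11.4417
dark cols 261 552 137
tray ends x [27.31342487 86.9607789 ]
```

```bash
python3 - <<'E'
from h import *
q=quat(TX,-TZ); z0=21
P=lambda x,z:T(x,0,z)
r.move_linear(P(57,45),q,vel=.15); r.move_linear(P(57,z0),q,vel=.07)
print('down',r.current_contact_force())
r.set_gripper(0.5,25); print('open',r.current_opening(),r.current_finger_force(),r.current_contact_force())
r.move_linear(P(57,z0+70),q,vel=.1); print(r.current_opening(),r.current_finger_force())
p,qq=r.current_tool_pos(),r.current_ee_rot(); np.savez('pics/w4pose.npz',p=p,q=qq); im=grab('wrist'); save(im,'w4.png',s=1.2); print(r.current_t())
E
```

```text
down [ 0.8026747  -0.76809543 -0.45412149]
open 0.7196165469669187 27.72056132555008 [-1.44079841  0.492772    3.81910655]
0.7201273856209042 27.26137787103653
13.7333
```

View pics/w4.png

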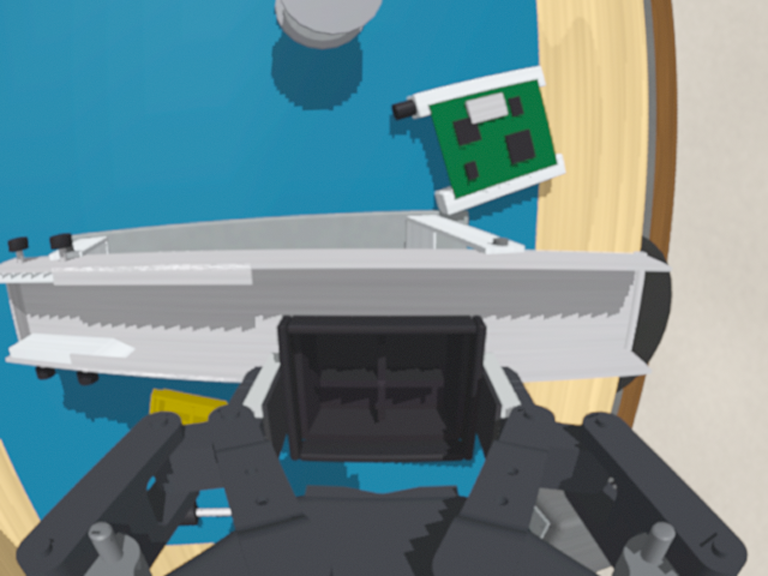

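The tray is held square between the pads (rim columns 280–485, rows 316–460), clear of the lips and walls. Next I'll set it down at the clear spot.

```bash
python3 - <<'E'
from h import *
q=yq(0); c=[.465,-.01]
p=r.current_tool_pos(); r.move_linear(p+[0,0,.05],vel=.2)
r.move_to(c+[.12],q); f0=r.current_contact_force()
r.move_linear(c+[.032],vel=.12)
z=.032
while z>.015:
    z-=.0015; r.move_linear(c+[z],vel=.03); f=r.current_contact_force()
    if f[2]-f0[2]>2: break
print('z',z,f-f0,r.current_opening(),r.current_t())
r.set_gripper(1.0); r.move_linear(c+[.12],vel=.15)
r.move_to(c+[.12],yq(80.3)); print(r.current_t())
p,qq=r.current_tool_pos(),r.current_ee_rot(); np.savez('pics/w5pose.npz',p=p,q=qq); im=grab('wrist'); save(im,'w5.png',s=1.2)
E
```

```text
z 0.022999999999999993 [-4.00992378  0.85932602 11.07978091] 0.7230304685099007 17.6333
20.0667
```

View pics/w5.png

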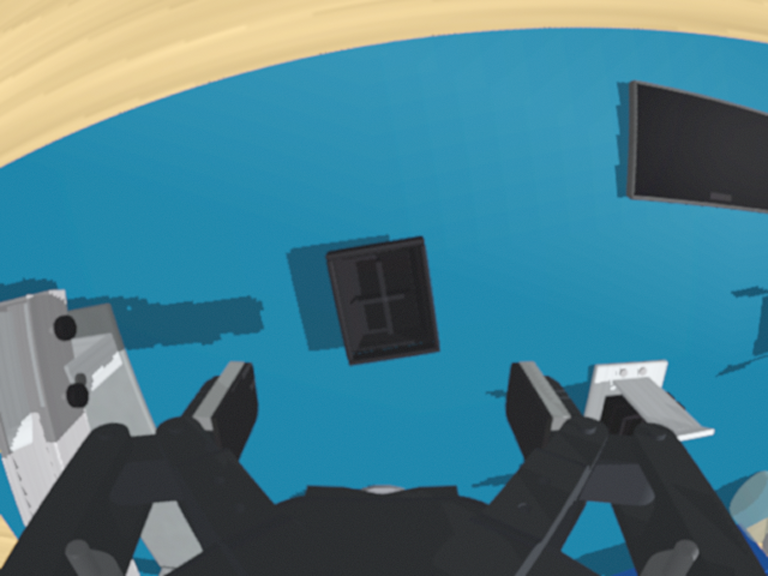

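The tray stands upright on the mat, corners (327,252), (424,237), (439,350) and (350,363), centre (385,300). Next I'll measure the tip reach at about a 50 mm opening, then regrip across the long sides at the rim.

```bash
cat >> h.py <<'E'
def tool_cloud(im):
    v,u=np.mgrid[0:480,0:640]; du=u-im['cx']; dv=v-im['cy']; rr=np.hypot(du,dv)+1e-9; k=np.tan(rr/im['fx'])/rr; d=im['depth']
    P=np.stack([du*k*d,dv*k*d,d,np.ones_like(d)],-1)@im['mount'].T; P=P[...,:3]; P[d==0]=np.nan
    return P
def tip(im):
    Q=tool_cloud(im).reshape(-1,3); s=(abs(Q[:,0]-.0115)<.003)&(Q[:,2]<.03)&(Q[:,2]>-.03)&(abs(Q[:,1])<.06)
    return [np.sort(Q[s&(sg*Q[:,1]>0)][:,2])[-4:].round(4) for sg in(1,-1)]
E
python3 - <<'E'
from h import *
im=load('wrist'); print('open tips',tip(im)); d=np.load('pics/w5pose.npz')
print('expected ctr',(wproj(im,[.465,-.01,.026],d['p'],d['q'])*1.2).round(1))
print([ (k,(wproj(im,np.array([.465,-.01,.026])+k,d['p'],d['q'])*1.2).round(1)) for k in([.005,0,0],[0,.005,0])])
r.move_to([.465,-.01,.12],yq(90)); r.set_gripper(.62); im=grab('wrist'); print('0.62 tips',tip(im),r.current_opening())
r.set_gripper(1.0)
E
```

```text
open tips [array([0.0067, 0.0068, 0.0074, 0.0079]), array([0.0066, 0.0073, 0.0074, 0.0078])]
expected ctr [380.1 307.2]
[([0.005, 0, 0], array([381.8, 316.2])), ([0, 0.005, 0], array([389.8, 305.6]))]
0.62 tips [array([0.0155, 0.0157, 0.0164, 0.0175]), array([0.0151, 0.0155, 0.0172, 0.018 ])] 0.6254757401173653
```

```bash
cat >> h.py <<'E'
def wworld(im,p,q): return tool_cloud(im)@R.from_quat(q).as_matrix().T+p
E
python3 - <<'E'
from h import *
p,q=r.current_tool_pos(),r.current_ee_rot(); im=grab('wrist'); W=wworld(im,p,q).reshape(-1,3); b=im['pixels'].max(2).reshape(-1)<70
s=b&(abs(W[:,0]-.465)<.05)&(abs(W[:,1]+.01)<.05)
for lo,hi in((.0035,.04),(.019,.032)):
    t=s&(W[:,2]>lo)&(W[:,2]<hi); print(t.sum(),cv2.minAreaRect(W[t][:,:2].astype(np.float32)),np.percentile(W[t][:,2],[2,50,98]))
print(r.current_t())
E
```

```text
7477 ((0.46349430084228516, -0.00802750512957573), (0.06080780178308487, 0.04851687699556351), 0.09711527824401855) [0.00396617 0.01351604 0.02703476]
1896 ((0.46349430084228516, -0.00802750512957573), (0.06080780178308487, 0.04851687699556351), 0.09711527824401855) [0.01951863 0.02577255 0.02743463]
21.35
```

```bash
python3 - <<'E'
from h import *
r.move_to([.5865,.1365,.19],yq(80.3)); p,q=r.current_tool_pos(),r.current_ee_rot(); im=grab('wrist'); save(im,'w6.png',s=1.2)
W=wworld(im,p,q).reshape(-1,3); px=im['pixels'].reshape(-1,3); b=px.max(1)<70; w=px.min(1)>110
near=(np.hypot(W[:,0]-.5865,W[:,1]-.1365)<.06)
f=lambda s:(s.sum(),[np.round(v,4) for v in cv2.minAreaRect(W[s][:,:2].astype(np.float32))],np.median(W[s][:,2]).round(4))
print('tray',f(near&b&(W[:,2]>.012)&(W[:,2]<.06)),'rimtop',f(near&b&(W[:,2]>.040)&(W[:,2]<.05)),np.percentile(W[near&b][:,2],[5,50,95,99]))
print('plate',f(near&w&(W[:,2]<.013)),'guides',f(near&w&(W[:,2]>.072)&(W[:,2]<.092)), f(near&w&(W[:,2]>.055)&(W[:,2]<.072)))
print(r.current_t())
E
```

```text
tray (np.int64(4695), [array([0.5854, 0.1392]), array([0.0477, 0.0604]), np.float64(80.2442)], np.float64(0.0279)) rimtop (np.int64(633), [array([0.5854, 0.1392]), array([0.0477, 0.0604]), np.float64(80.2442)], np.float64(0.043)) [0.02509748 0.25036831 0.26917893 0.27217375]
plate (np.int64(1396), [array([0.5921, 0.1387]), array([0.0603, 0.1045]), np.float64(80.301)], np.float64(0.0063)) guides (np.int64(1047), [array([0.5864, 0.1392]), array([0.0298, 0.0813]), np.float64(79.9629)], np.float64(0.0802)) (np.int64(422), [array([0.5868, 0.1389]), array([0.0297, 0.0682]), np.float64(80.3071)], np.float64(0.0652))
22.225
```

View pics/w6.png

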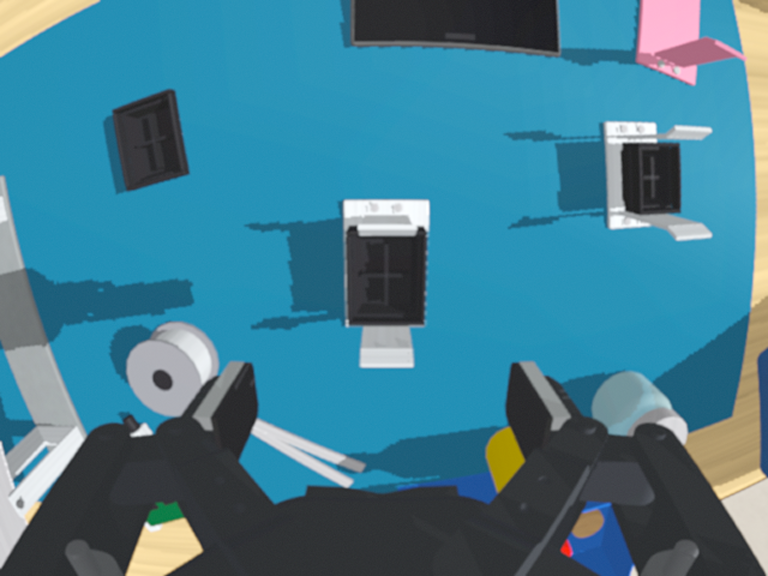

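The holder is clear: stack rim at columns 347–427, guides at rows 215 and 345, narrow holder well to the right. Now I'll regrip, lift and look at the held tray's height before nesting.

```bash
python3 - <<'E'
from h import *
q=yq(90); c=[.4635,-.009]
r.move_to(c+[.12],q); r.move_linear(c+[.0335],vel=.1)
r.set_gripper(.3,30); print(r.current_opening(),r.current_finger_force(),r.current_contact_force())
r.move_linear(c+[.16],vel=.12)
p,qq=r.current_tool_pos(),r.current_ee_rot(); im=grab('wrist'); save(im,'w7.png',s=1.2)
Q=tool_cloud(im).reshape(-1,3); b=im['pixels'].max(2).reshape(-1)<70
s=b&(abs(Q[:,1])<.04)&(abs(Q[:,0])<.04)&(Q[:,2]<.06)&(Q[:,2]>-.01)
print(cv2.minAreaRect(Q[s&(abs(Q[:,1])<.022)][:,:2].astype(np.float32)),np.percentile(Q[s&(Q[:,0]>.02)][:,2],[1,5,50]),np.percentile(Q[s][:,0],[.5,99.5]))
print(r.current_opening(),r.current_t())
E
```

```text
0.574313016188767 30.52422344684601 [-1.40403283  0.41753713  5.58880644]
((-8.426420390605927e-05, -4.4014304876327515e-06), (0.06241687014698982, 0.04399237409234047), 0.009356522932648659) [0.00654727 0.00692647 0.00852505] [-0.02984926  0.03072391]
0.5743020424583374 25.75
```

View pics/w7.png

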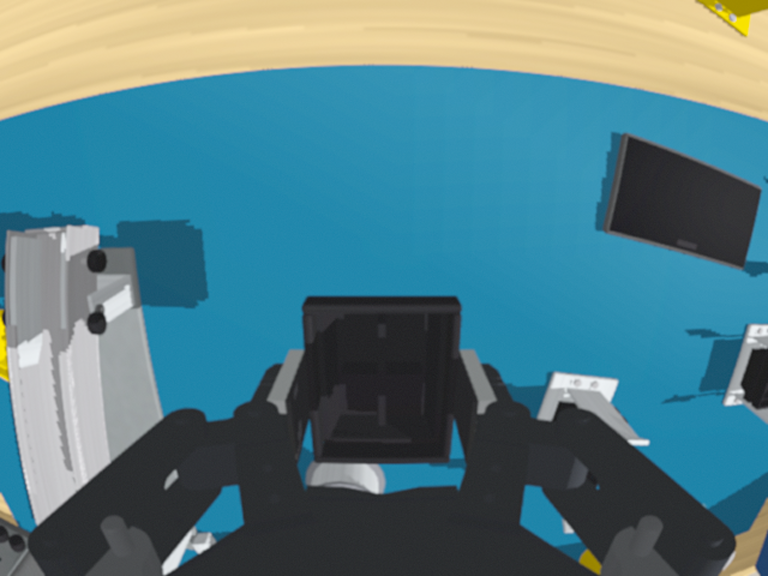

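The tray is held square and centred along its length (rim columns 303–461). Lowering it into the holder now.

```bash
python3 - <<'E'
from h import *
q=yq(80.3); c=[.5866,.1382]
r.move_to(c+[.16],q); f0=r.current_contact_force(); r.move_linear(c+[.085],vel=.08); print(r.current_contact_force()-f0)
z=.085
while z>.0605:
    z-=.0015; r.move_linear(c+[z],vel=.03); f=r.current_contact_force()-f0
    print(round(z,4),f.round(1),end=' ')
    if f[2]>5: break
print(r.current_opening(),r.current_t())
p,qq=r.current_tool_pos(),r.current_ee_rot(); print(p)
im=grab('scene'); save(im,'s2.png',crop=(340,200,500,320),s=5)
E
```

```text
[ 0.14512033  0.36493161 -0.56322069]
0.0835 [-0.2  1.2 -1.4] 0.082 [ 0.5  0.6 -0.8] 0.0805 [ 0.9  0.5 -0.1] 0.079 [ 0.1  1.  -0.7] 0.0775 [-0.3 -0.5 -0.7] 0.076 [-0.8  1.1 -1.5] 0.0745 [-0.   0.9 -0.5] 0.073 [ 0.3  0.1 -1. ] 0.0715 [ 0.3  0.9 -0.5] 0.07 [-0.3  0.7 -1.1] 0.0685 [-0.  -0.1 -1.1] 0.067 [ 0.1  0.3 -1.3] 0.0655 [-0.9  0.7 -1.1] 0.064 [-0.4  1.4  1. ] 0.0625 [-5.1 -0.  14.9] 0.5766663734649998 31.3833
[0.58687827 0.13826888 0.06387605]
```

View pics/s2.png

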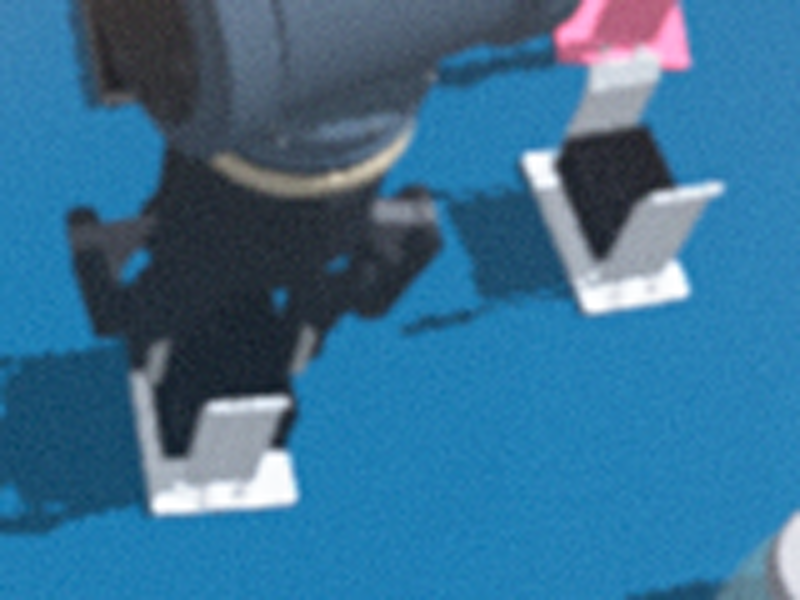

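The tray is seated in the holder at the expected height (contact at z≈0.064), between the guides at crop (160–290, 370–500). Now I'll release, retreat and check.

```bash
python3 - <<'E'
from h import *
c=[.5866,.1382]
r.set_gripper(.75); p=r.current_tool_pos(); r.move_linear([p[0],p[1],.085],vel=.05); r.move_linear(c+[.19],vel=.12)
p,q=r.current_tool_pos(),r.current_ee_rot(); im=grab('wrist'); save(im,'w8.png',s=1.2)
W=wworld(im,p,q).reshape(-1,3); b=im['pixels'].max(2).reshape(-1)<70; s=b&(np.hypot(W[:,0]-.5866,W[:,1]-.138)<.055)&(W[:,2]>.012)&(W[:,2]<.09)
print(cv2.minAreaRect(W[s][:,:2].astype(np.float32)),np.percentile(W[s][:,2],[2,50,95,98]))
t=s&(W[:,2]>.05); D=W[t]; A=np.c_[np.ones(len(D)),D[:,:2]]; print(len(D),np.linalg.lstsq(A,D[:,2],rcond=None)[0],r.current_t())
E
```

```text
((0.586256742477417, 0.1388252079486847), (0.04829835891723633, 0.06184288486838341), 80.355224609375) [0.03376221 0.04228081 0.05662175 0.05703783]
1152 [ 0.06886068 -0.02326419  0.00099217] 33.4083
```

View pics/w8.png

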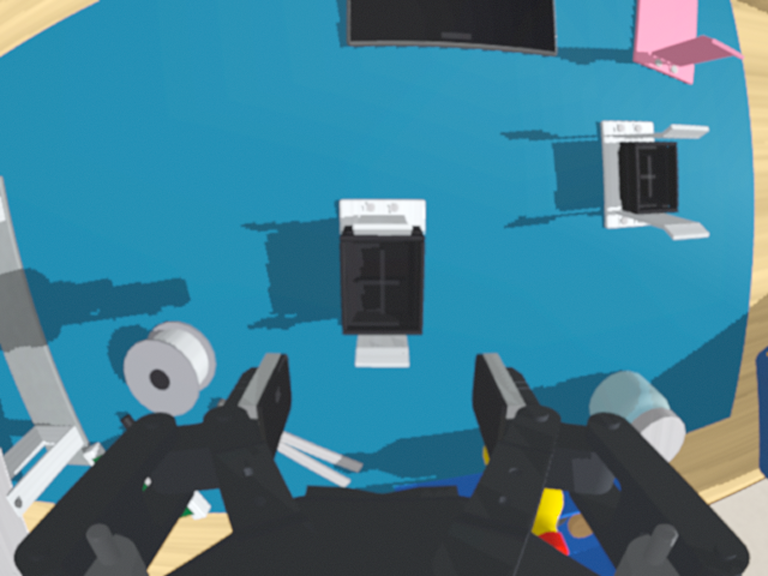

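The tray is nested level in the wide holder: rim columns 340–424, 13 mm above the previous rim and square with the guides. The narrow trays and bottle look unmoved.

```bash
python3 -c "
from h import *
print(r.hand_in())"
```

```text
the job is handed in; nothing more can be done
None
```

The wide tray was pushed clear of the chute lips, stood upright on the mat for a fresh grip, and lowered level onto the wide stack; the narrow trays and flux bottle were not touched, and I handed in at about 33 s.

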